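# Load a slide carrier under the scanner dock's leaf spring

## Robot

A 7-joint arm with a two-finger parallel gripper is mounted at the origin on the work surface. World frame = base frame: x ahead of the robot, y to its left, z up, the work surface at z = 0. Lengths are in m, angles in rad, forces in N, time in s.
With the tool pointing down it reaches from about 0.35 to 0.9 m from the base axis. Payload 7.2 kg.
Tool frame: the origin (TCP) lies on the centre line of the jaws, within the pads' length; the fingertips stand 19 mm ahead of it and the grasp point (between the pads) is the TCP (arm.tip_reach is the z of the fingertips in the tool frame, in m); z points along the fingers, y is the line along which they close (so a half turn about z gives the same grasp; the last joint's range is limited). The gripper opens to 85 mm and grips with 20 to 120 N. Pads are 22 mm wide; open, the fingers measure 114 mm over their backs; the gripper's body (76 mm by 85 mm) begins 54 mm behind the grasp point. The pads swing forward as they close: fully open they stand 13 mm farther back than shut.
Start: joints at [-1.236, 0.411, -0.013, 1.596, 0.006, 1.134, -0.082], TCP at [0.245, 0.575, 0.211] pointing down, gripper open.
Joint ranges: [-2.95, 2.95], [-0.29, 1.99], [-1.47, 1.44], [0.14, 2.54], [-1.03, 4.17], [0.13, 1.85], [-2.86, 2.86]. Speed limits (rad/s): [2.39, 2.39, 3.01, 3.01, 3.14, 3.14, 3.14].

## Interface

Orientations are given as a rotation vector (axis times angle).
In Python, from plant import arm gives the robot as it stands.
- The arm moves only by the tool jog_arm, never from a script. Its argument "rows" is a list of rows, each a list of 3 entries, a list of its own where there are three numbers: the shift along the tool's x, y, z in cm, then the turn about the tool's z in rad, then the closure, from 0 (fully open) to 1 (shut). A call has 1 to 5 rows; each row shifts and turns the commanded pose from where the row before left it, along the tool's axes as they then stand; what a row does not reach is not made up. A row lasts 1/12 s, in which the tool goes at most 41.7 mm and 7.16 degrees, less where a joint would pass 70% of its speed; a pose out of reach is approached as far as the arm can. A call with a gripper value outside its range is refused whole. The fingers move at their own pace and stop on an object; "squeeze" is the grip in N (left out, the last holds). Time passes only in rows, so rows that do not move let the fingers close. It gives the time, the measured TCP pose, the force, the opening and the grip force at its end, in the units of the state.
- arm.sense(): the state, without advancing time (a new reading comes with each control period).
- arm.snapshot(name): name is "scene" or "top" or "wrist"; returns a dict with "img" (480x640x3 uint8, red, green, blue), "mtx" (3x3 intrinsics, pixels), "k1" (the pictures are not rectified: a ray, as slopes to the right and down, at radius r is drawn at 1 + k1 r^2 times it, then the intrinsics apply), "R" (3x3) and "t" (3): a world point X has camera coordinates R X + t. Camera axes: x right, y down, z forward; pixel columns grow to the right and rows downward; lengths in m; the calibration is good to about 2 mm. A picture is of the moment at which its call begins. There is no depth.
- arm.hand_in(): hands the job in; it is judged then, once.
The state is a dict: "t": time; "qpos": joint angles; "dq": joint speeds; "joint_torque": joint torques, N m; "eef_pos": TCP position; "orientation": TCP orientation; "ft_force": force on the tool from outside, world axes, zero at the start; "ft_torque": the same for the moment, N m; "finger_gap": finger opening in m; "finger_force": force on a finger pad.
Only numpy, scipy, OpenCV 4.12 (cv2) and the standard library are available. Lean on these libraries where they do the work, as an engineer would, in place of code of your own. Each camera call takes 0.05 s, during which the arm holds its last target. There are 200 camera calls.

## Task

Load the slide carrier that lies in the slide scanner's dock: with a fingertip on its flat rear deck press it, and the sprung bed under it, down hard enough to clear the bridge, and keep pressing while you push it along the channel under the bridge and its leaf spring until it is fully home against the end stop. Then take the hand away. Only press and push the carrier, never lift it, and leave everything else on the bench where it stands.

Things in the scene. Friction and masses are not known exactly. Their poses are not given: they have to be found in the camera images.
- dock: The fixed loading dock, a grey channel 96 mm wide on the bench. Origin on the bench surface, mid channel; +x is the loading direction, z up. The channel's open rear end is at x = -115 mm, the end stop's face (34 mm high) at x = 120 mm, then a white electronics box to x = 190 mm, 40 mm high. Two side rails, 13 mm wide, 65 mm apart inside, their tops 24 mm above the bench.
- bridge (a point): Underside of the aluminium bridge bar that crosses the channel, at its middle, 28 mm above the bench and 73 mm ahead of the dock's origin. The bar is 14 mm long in the loading direction (dock x = 66 to 80 mm); its top is 42 mm above the bench, its screw heads 45 mm. Same axes as the dock.
- dock_home (a point): Where the carrier's origin lies when fully home, nose against the end stop: dock x = 60 mm, on the channel's middle line, 16 mm above the bench (about the height of the carrier's underside when held under the bridge). Same axes as the dock.
- carrier: The grey plastic slide carrier in the channel, 120 mm long (x), 60 mm wide, 12 mm thick, about 150 g. Origin at the centre of its underside; +x is its chamfered nose, in the loading direction. At the start it lies on the raised bed, its top 36 mm above the bench, 8 mm too high for the bridge, its nose 6 to 46 mm short of the bridge. It has 2.5 mm of play on either side.
- carrier_deck (a point): Middle of the carrier's flat grooved rear deck, on its top face (carrier x = -39 mm, z = 12 mm), where a fingertip presses. Deck from carrier x = -60 to -18 mm, then a thumb rib across it (x = -18 to -10 mm, 56 mm wide, rising 12 mm above the deck) whose rear face takes the push; in front of it lie the glass slides. Same axes as the carrier.
- bed (a joint): The sprung aluminium bed under the carrier, all along the channel: how far it is pressed down, 0 (raised, top 24 mm above the bench) to 0.014 m (hard stop). It starts to move at about 5 N and needs 0.6 N more per mm; 0.009 to 0.013 m clears the bridge. It stays level and springs back when let go; a carrier under the bridge keeps it about 8 mm down.
- leaf (a joint): The steel leaf spring, 34 mm long and 50 mm wide, hinged at the bridge's inner side and sloping down in the loading direction: angle by which it is lifted, 0 (free, its tip about 20 mm above the bench) to 0.30 rad (level). The carrier's nose lifts it in passing; it then presses on the top of the carrier with about 2 to 6 N and drags.
- spare_carrier: A second carrier of the same make lying on the bench beyond the dock, not to be used. Origin at the centre of its underside.
- dropper_a: A small dropper bottle, 26 mm across and 62 mm tall, standing on the far side of the dock. Origin at the centre of its underside.
- dropper_b: A small dropper bottle, 26 mm across and 62 mm tall, standing on the robot's side of the dock. Origin at the centre of its underside.
- tube_rack: A dark steel rack of capped tubes, 75 x 200 mm, 161 mm tall with its two lifting rods. Origin at the centre of its underside.
- tip_box: A black box of pipette tips, 120 x 82 x 61 mm. Origin at the centre of its underside.
- pump_bottle: A white pump bottle, 74 mm across and 178 mm tall. Origin at the centre of its underside.
- specimen_jar: A specimen jar, 56 mm across and 65 mm tall. Origin at the centre of its underside.

How it is judged:
By the outcome, as a careful person would: the job done as asked, in the order asked, and still so for the second after the job is handed in, with the robot touching nothing.
It also fails if it takes over 40 s, if anything falls off the work surface, if the arm or the gripper's body presses on something with over 40 N, if the wrist force passes 120 N, or if a joint passes its speed limit or range.

## Working session

There is one attempt and no reset: what is moved stays moved. The work goes in short steps, Python scripts to look and compute and a tool call to move; the robot and the scene stay as the last step left them, time stands still between calls to the robot, and variables do not carry over. Pictures are saved under pics/ and viewed, at most 10 in all, crops included, and the job is handed in when it is done.

Besides the shell and the picture viewer there is one more tool, called after "Request:" in YAML: its name, and indented under it one key for each argument. jog_arm: Moves the arm, as the interface text tells. Its arguments: {"type":"object","properties":{"rows":{"type":"array"},"squeeze":{"type":"number"}},"required":["rows"]}

```bash
mkdir -p pics; ls
cat > h.py <<'E'
import numpy as np, cv2
from plant import arm
def snap(n,f):
    s=arm.snapshot(n); cv2.imwrite('pics/'+f,s['img'][:,:,::-1]); np.savez('pics/'+n,**{k:s[k] for k in('img','mtx','k1','R','t')}); return s
def ray(s,u,v):
    K=np.array(s['mtx']); d=np.array([(u-K[0,2])/K[0,0],(v-K[1,2])/K[1,1]]); x=d.copy()
    for _ in range(20): x=d/(1+s['k1']*(x@x))
    R=np.array(s['R']); return -R.T@np.array(s['t']), R.T@np.array([x[0],x[1],1])
def onz(s,u,v,z):
    c,d=ray(s,u,v); return c+d*(z-c[2])/d[2]
def proj(s,X):
    p=np.array(s['R'])@np.array(X)+np.array(s['t']); x=p[:2]/p[2]; x=x*(1+s['k1']*(x@x)); K=np.array(s['mtx']); return K[0,0]*x[0]+K[0,2],K[1,1]*x[1]+K[1,2]
E
python3 - <<'E'
from h import *
print(arm.sense())
for n in('scene','top'):
    s=snap(n,n+'0.png'); print(n,-np.array(s['R']).T@s['t'],s['k1'])
E
```

```text
pics
{'t': 0.0, 'qpos': array([-1.23621208,  0.41190542, -0.01274142,  1.5970286 ,  0.00562455,
        1.13430756, -0.08217539]), 'dq': array([-2.18404254e-05,  5.96422513e-04,  1.17723752e-03,  1.01182188e-03,
       -1.40477277e-03, -4.48942432e-04,  1.84996982e-03]), 'joint_torque': array([ 1.58818479e-03, -6.00621486e+01,  6.82049207e-01, -2.99400991e+01,
        1.36792808e-02,  1.08051847e-02,  1.67627866e-05]), 'eef_pos': array([0.24481478, 0.57448873, 0.21045584]), 'orientation': array([-6.28250589e-01, -3.07792897e+00,  2.51421305e-03]), 'ft_force': array([-0.39019407, -0.15298292,  0.10331918]), 'ft_torque': array([-0.01179197,  0.01773944, -0.00080543]), 'finger_force': 0.0, 'finger_gap': 0.08541169008920632}
scene [1.40384516 0.34085163 0.66639274] 0.03996406474693671
top [ 0.42873722 -0.0215544   1.15667071] -0.07276286217852455
```

View pics/scene0.png

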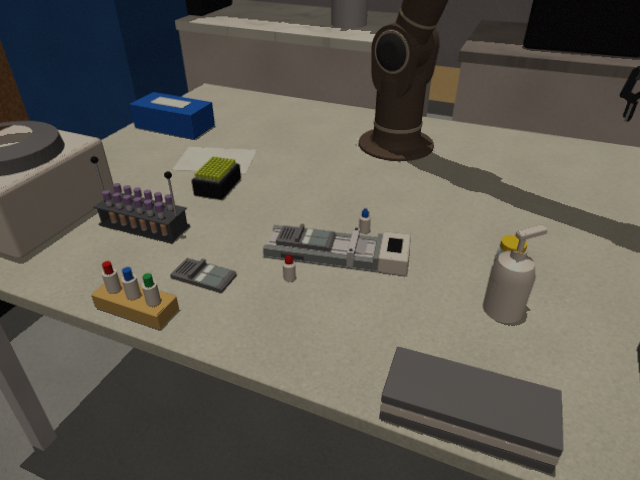

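View pics/top0.png

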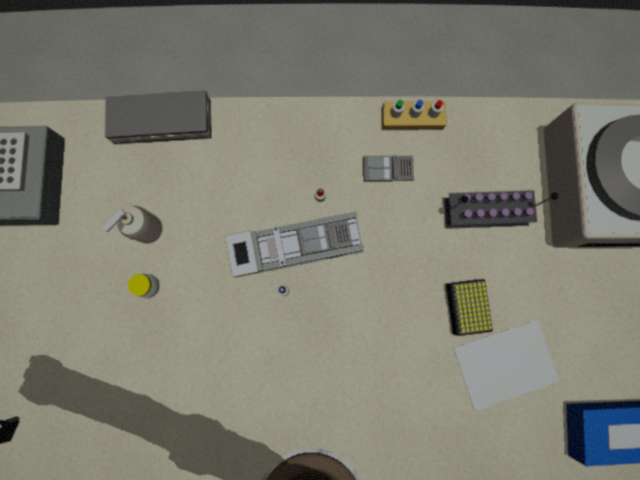

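The scene view shows the dock at (335,248), with its white box at (395,252). In the top view the dock runs from its open end at about (360,232) to the white box at (240,253), with the bridge near (279,246) and the carrier at about (325,238). I'll enlarge the top view.

Run:
```python
from h import *
s=dict(np.load('pics/top.npz'))
c=s['img'][195:295,215:375][:,:,::-1]
cv2.imwrite('pics/c1.png',cv2.resize(c,(800,500),interpolation=cv2.INTER_CUBIC))
for p in [(295,245),(360,232),(240,253)]: print(onz(s,*p,0.024))
```

```text
[0.57694994 0.03356981 0.024     ]
[ 0.60613405 -0.11562377  0.024     ]
[0.55927879 0.15925918 0.024     ]
```

View pics/c1.png

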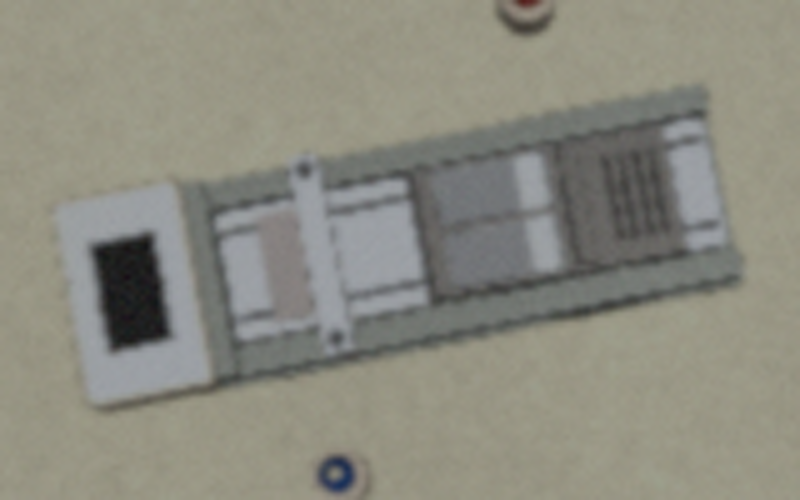

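The enlarged crop (×5, origin 215,195) shows:
- **Rail open-end corners:** (708,88) and (742,282).
- **Box outer corners:** (55,208) and (95,405).
- **Bridge screws:** (305,168) and (336,338).
- **Carrier:** rear edge x≈672–685, nose x≈415–432.

Run:
```python
from h import *
s=dict(np.load('pics/top.npz'))
P=lambda u,v,z: onz(s,215+(u+.5)/5-.5,195+(v+.5)/5-.5,z)
m=lambda a,b,z:(P(*a,z)+P(*b,z))/2
rear=m((708,88),(742,282),.024); box=m((55,208),(95,405),.040); br=m((305,168),(336,338),.045)
cr=m((672,125),(685,248),.036); cn=m((415,170),(432,300),.036)
print('widths',np.linalg.norm(P(708,88,.024)-P(742,282,.024)),np.linalg.norm(P(305,168,.045)-P(336,338,.045)))
d=(box-rear)[:2]; L=np.linalg.norm(d); ax=d/L; yaw=np.arctan2(ax[1],ax[0]); print('L',L,'yaw',yaw,ax)
o1=rear[:2]+.115*ax; o2=box[:2]-.19*ax; o3=br[:2]-.073*ax; print('origins',o1,o2,o3)
o=(o1+o2+o3)/3; n=np.array([-ax[1],ax[0]])
for k,p in dict(rear=cr,nose=cn).items(): q=p[:2]-o; print(k,q@ax,q@n)
print('rib',[ (m(a,b,z)[:2]-o)@ax for a,b,z in [((556,147),(570,270),.036)]])
for nm,p in dict(red=((526,5),.062),blue=((337,473),.062)).items(): q=P(*p[0],p[1])[:2]-o; print(nm,q@ax,q@n)
```

```text
widths 0.09138802316849025 0.07835553229465163
L 0.30015221708574086 yaw 1.7587365478587589 [-0.18683578  0.98239116]
origins [ 0.58583076 -0.00171704] [ 0.5867365  -0.00647946] [ 0.58779257 -0.00253479]
rear -0.09077330018279015 -0.0009843759729184672
nose 0.027046381813627753 -0.001483991904827208
rib [np.float64(-0.03730667575009495)]
red -0.03786603143413295 -0.09105278642557309
blue 0.0834834401823668 0.0981392468291652
```

Request:
jog_arm:
  rows:
    - [[0,0,0],0.12,1]
    - [[0,0,0],0.12,1]
    - [[0,0,0],0.12,1]
    - [[0,0,0],0.12,1]
    - [[0,0,0],0.12,1]
  squeeze: 40

```text
t: 0.52
eef_pos: [0.2449, 0.5747, 0.2108]
orientation: [1.518, 2.75, -0.001]
ft_force: [0.0, -1.0, -0.2]
finger_gap: 0.0252
finger_force: 0.0
```

Request:
jog_arm:
  rows:
    - [[0,0,0],0.12,1]
    - [[0,0,0],0.12,1]
    - [[0,0,0],0.12,1]
    - [[0,0,0],0.023,1]
    - [[0,0,0],0,1]

```text
t: 0.93
eef_pos: [0.2448, 0.5748, 0.2109]
orientation: [2.004, 2.419, -0.001]
ft_force: [0.6, -0.8, 1.5]
finger_gap: -0.0
finger_force: 0.0
```

```bash
cat >> h.py <<'E'
from scipy.spatial.transform import Rotation as Ro
O=np.array([.5868,-.0036]); AX=np.array([-.1868,.9824]); N=np.array([-AX[1],AX[0]])
def tool(X):  # world shift in tool axes, cm
    e=arm.sense(); return np.round(Ro.from_rotvec(e['orientation']).inv().apply(np.array(X)-e['eef_pos'])*100,2)
def st():
    e=arm.sense(); R=Ro.from_rotvec(e['orientation']).as_matrix(); q=e['eef_pos'][:2]-O
    print('t',round(e['t'],2),'pos',e['eef_pos'].round(4),'dock',(q@AX).round(4),(q@N).round(4),'tipz',e['eef_pos'][2]+arm.tip_reach*R[2,2],'ang',np.arctan2(R[1,0],R[0,0]).round(3),'F',e['ft_force'].round(1),'gap',e['finger_gap'])
def D(x,y,z): return np.array([*(O+x*AX+y*N),z])
E
python3 - <<'E'
from h import *
st(); print(arm.tip_reach,tool(D(-.12,0,.16)))
E
```

```text
t 0.93 pos [0.2448 0.5748 0.2109] dock 0.6321 0.2279 tipz 0.19193345976993134 ang 1.758 F [ 0.6 -0.8  1.5] gap -4.1133913151460047e-05
0.019 [-75.19  22.87   5.14]
```

Request:
jog_arm:
  rows:
    - [[-3.7,1.15,0],0,1]
    - [[-3.7,1.15,0],0,1]
    - [[-3.7,1.15,0],0,1]
    - [[-3.7,1.15,0],0,1]
    - [[-3.7,1.15,0],0,1]

```text
t: 1.35
eef_pos: [0.3361, 0.402, 0.2112]
orientation: [2.001, 2.422, 0.0]
ft_force: [2.0, -0.2, -0.2]
finger_gap: 0.0002
finger_force: 0.0
```

Request:
jog_arm:
  rows:
    - [[-3.7,1.15,0],0,1]
    - [[-3.7,1.15,0],0,1]
    - [[-3.7,1.15,0],0,1]
    - [[-3.7,1.15,0],0,1]
    - [[-3.7,1.15,0],0,1]

```text
t: 1.77
eef_pos: [0.4266, 0.2306, 0.2115]
orientation: [2.001, 2.421, 0.001]
ft_force: [1.1, -0.3, 0.4]
finger_gap: -0.0005
finger_force: 0.0
```

Request:
jog_arm:
  rows:
    - [[-3.7,1.15,0.5],0,1]
    - [[-3.7,1.15,0.5],0,1]
    - [[-3.7,1.15,0.5],0,1]
    - [[-3.7,1.15,0.5],0,1]
    - [[-3.7,1.15,0.5],0,1]

```text
t: 2.18
eef_pos: [0.5172, 0.0594, 0.1862]
orientation: [2.001, 2.422, 0.001]
ft_force: [0.1, 1.2, 0.3]
finger_gap: -0.0003
finger_force: 0.0
```

Request:
jog_arm:
  rows:
    - [[-3.7,1.15,0.5],0,1]
    - [[-3.7,1.15,0.5],0,1]
    - [[-3.7,1.15,0.5],0,1]
    - [[0,0,0],0,1]
    - [[0,0,0],0,1]

```text
t: 2.6
eef_pos: [0.5711, -0.0447, 0.1706]
orientation: [2.008, 2.416, -0.003]
ft_force: [0.0, 1.0, -0.5]
finger_gap: 0.0002
finger_force: 0.0
```

Run:
```python
from h import *
st(); print(arm.sense()['qpos'].round(2)); s=snap('wrist','w1.png')
print(proj(s,D(-.071,0,.036)),proj(s,D(.073,0,.042)),tool(D(-.071,0,.08)))
```

```text
t 2.6 pos [ 0.5711 -0.0447  0.1706] dock -0.0375 0.0231 tipz 0.15164974634191156 ang 1.754 F [ 0.   1.  -0.5] gap 0.00021697107796808456
[-0.4   0.39  0.52  1.8  -0.22  1.01  0.39]
(np.float64(351.5352935192569), np.float64(253.8812391928425)) (np.float64(355.6174502743508), np.float64(53.66766120729119)) [-3.58  2.32  9.07]
```

View pics/w1.png

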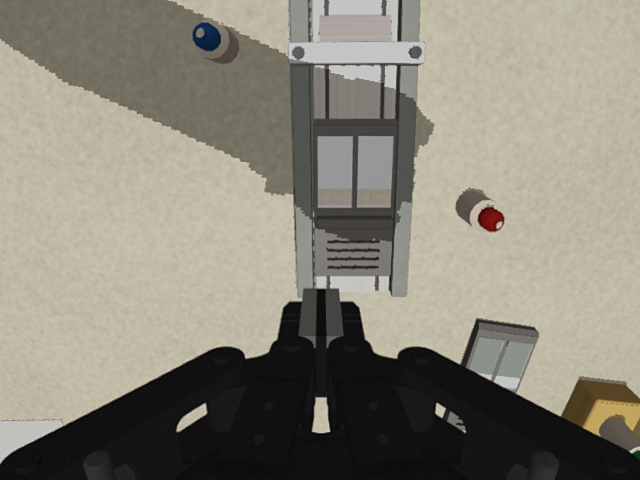

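The wrist view shows the bridge screws at (298,52) and (417,52). The carrier's nose edge is at row 122 (columns 314–397), its rear edge at row 276 (314–392), and the rib's rear face near row 238. The rails' rear corners are at (297,296) and (408,296). All of this agrees with the top-view estimate.

Run:
```python
from h import *
s=dict(np.load('pics/wrist.npz'))
for k,u,v,z in [('sL',298,52,.045),('sR',417,52,.045),('rL',297,296,.024),('rR',408,296,.024),('nL',314,122,.036),('nR',397,122,.036),('cL',314,276,.036),('cR',392,276,.036),('groove',353,258,.036),('ribtop',355,216,.048)]:
    q=onz(s,u,v,z)[:2]-O; print(k,(q@AX).round(4),(q@N).round(4))
```

```text
sL 0.0738 0.0383
sR 0.0741 -0.0405
rL -0.1125 0.0437
rR -0.1131 -0.049
nL 0.028 0.0282
nR 0.028 -0.0306
cL -0.0894 0.0292
cR -0.0897 -0.0323
groove -0.0744 -0.0012
ribtop -0.0376 -0.001
```

Request:
jog_arm:
  rows:
    - [[-1.65,1.2,1.0],0,1]
    - [[-1.65,1.2,2.0],0,1]
    - [[0,0,3.0],0,1]
    - [[0,0,2.5],0,1]
    - [[0,0,0],0,1]

```text
t: 3.07
eef_pos: [0.5972, -0.0671, 0.0817]
orientation: [-1.997, -2.416, 0.006]
ft_force: [-0.9, 1.2, -1.1]
finger_gap: 0.0001
finger_force: 0.0
```

Request:
jog_arm:
  rows:
    - [[0,0,0],0,1]
    - [[0,0,0],0,1]

```text
t: 3.23
eef_pos: [0.6013, -0.0686, 0.0877]
orientation: [2.004, 2.419, 0.002]
ft_force: [0.2, -0.4, 0.9]
finger_gap: 0.0
finger_force: 0.0
```

Run:
```python
from h import *
st(); s=snap('wrist','w2.png'); print(tool(D(-.067,-.001,.055)))
```

```text
t 3.23 pos [ 0.6013 -0.0686  0.0877] dock -0.0665 -0.0021 tipz 0.06871813867667494 ang 1.758 F [ 0.2 -0.4  0.9] gap 4.856762820201062e-05
[-0.01 -0.16  3.32]
```

View pics/w2.png

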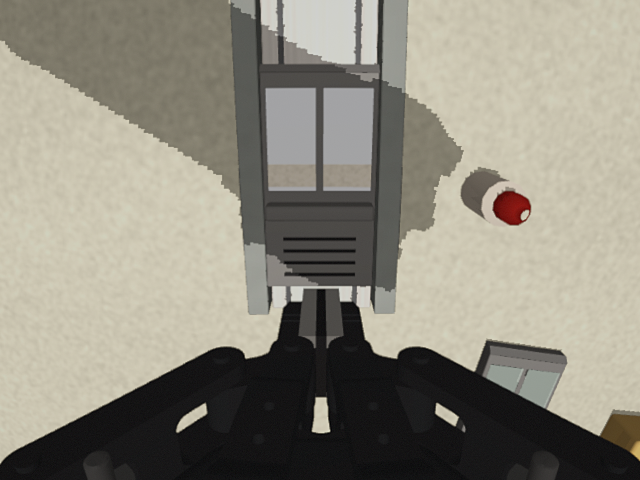

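The closed fingertip (column 321) is lined up with the carrier's middle line and sits about 69 mm up, over the deck. Next I go down to just above the deck.

Request:
jog_arm:
  rows:
    - [[0,-0.1,1.2],0,1]
    - [[0,0,1.0],0,1]
    - [[0,0,0.5],0,1]
    - [[0,0,0.2],0,1]
    - [[0,0,0],0,1]

```text
t: 3.7
eef_pos: [0.5991, -0.0698, 0.0565]
orientation: [-2.006, -2.416, 0.001]
ft_force: [0.3, -0.6, 0.7]
finger_gap: 0.0002
finger_force: 0.0
```

Request:
jog_arm:
  rows:
    - [[0,0,0.1],0,1]
    - [[0,0,0.1],0,1]
    - [[0,0,0.1],0,1]
    - [[0,0,0],0,1]
    - [[0,0,0],0,1]

```text
t: 4.12
eef_pos: [0.5997, -0.0698, 0.0544]
orientation: [2.007, 2.417, 0.0]
ft_force: [0.2, -0.3, -0.0]
finger_gap: 0.0
finger_force: 0.0
```

Run:
```python
from h import *
st()
```

```text
t 4.12 pos [ 0.5997 -0.0698  0.0544] dock -0.0675 -0.0003 tipz 0.03537514886167793 ang 1.756 F [ 0.2 -0.3 -0. ] gap 4.027837469149703e-05
```

Request:
jog_arm:
  rows:
    - [[0,0,0.15],0,1]
    - [[0,0,0.15],0,1]
    - [[0,0,0.15],0,1]
    - [[0,0,0.15],0,1]
    - [[0,0,0],0,1]

```text
t: 4.53
eef_pos: [0.5994, -0.0697, 0.0479]
orientation: [-2.006, -2.417, 0.001]
ft_force: [0.6, -0.4, -0.2]
finger_gap: -0.0002
finger_force: 0.0
```

Request:
jog_arm:
  rows:
    - [[0,0,0.15],0,1]
    - [[0,0,0.15],0,1]
    - [[0,0,0.15],0,1]
    - [[0,0,0],0,1]
    - [[0,0,0],0,1]

```text
t: 4.95
eef_pos: [0.5996, -0.0698, 0.0437]
orientation: [-2.007, -2.417, 0.0]
ft_force: [0.2, -0.4, 0.6]
finger_gap: -0.0
finger_force: 0.0
```

Run:
```python
from h import *
st()
```

```text
t 4.95 pos [ 0.5996 -0.0698  0.0437] dock -0.0674 -0.0002 tipz 0.02467647875696901 ang 1.756 F [ 0.2 -0.4  0.6] gap -6.891142615293486e-06
```

No contact force, although the tip should now be below deck height. I'll look before doing anything else.

Run:
```python
from h import *
s=snap('wrist','w3.png'); e=arm.sense()
R=Ro.from_rotvec(e['orientation']).as_matrix()
for dx in(-.011,0,.011):
  for z in(0,.019): print(dx,z,np.round(proj(s,e['eef_pos']+R@[dx,0,z]),1))
a=s['img'][120:420,170:470]
t=snap('scene','s2.png'); c=t['img'][170:290,230:430]
im=np.zeros((600,800,3),np.uint8); im[:400,:400]=cv2.resize(a,(400,400)); im[:240,400:]=cv2.resize(c,(400,240))
im[240:600,400:]=cv2.resize(t['img'][200:290,250:350],(400,360),interpolation=2)
cv2.imwrite('pics/m3.png',im[:,:,::-1])
```

```text
-0.011 0 [322.  310.5]
-0.011 0.019 [321.8 292.1]
0 0 [322.  287.9]
0 0.019 [321.9 271.2]
0.011 0 [322.  264.2]
0.011 0.019 [321.9 249.5]
```

View pics/m3.png

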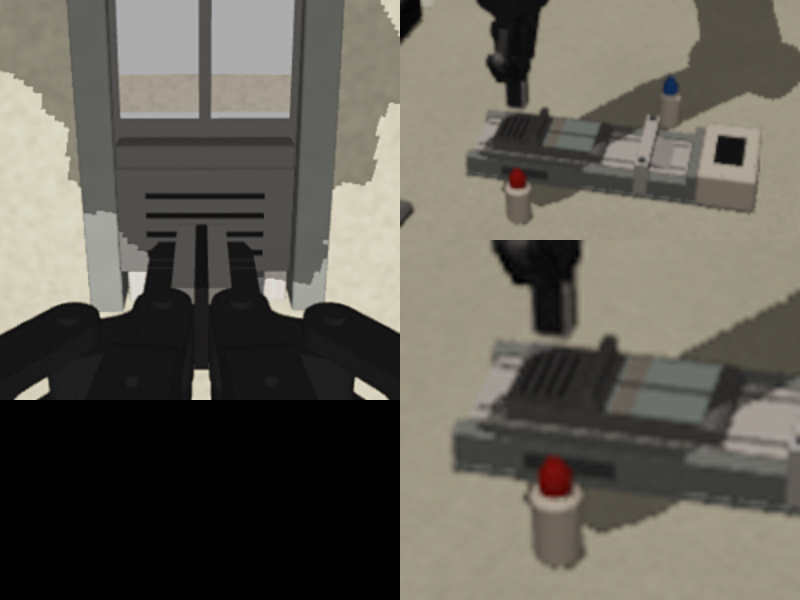

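The scene crop shows the fingertip well above the deck, with its end at scene pixel about (289,222). In the wrist view the tip is at row 289, where I expected about 250. I'll triangulate the tip from the two views.

Run:
```python
from h import *
w=dict(np.load('pics/wrist.npz')); s=dict(np.load('pics/scene.npz')); e=arm.sense()
R=Ro.from_rotvec(e['orientation']).as_matrix()
print('tip scene expected',proj(s,e['eef_pos']+R@[0,0,.019]), 'tcp',proj(s,e['eef_pos']))
a,b=ray(w,321,289); c,d=ray(s,289,222.5)
k=np.linalg.lstsq(np.c_[b,-d],c-a,rcond=None)[0]; p=a+b*k[0]; q=c+d*k[1]
print(p,q); 
for x in(p,q): print(((x[:2]-O)@AX).round(4),((x[:2]-O)@N).round(4),'tool',R.T@(x-e['eef_pos']))
print('wrist cam in tool',R.T@(a-e['eef_pos']), 'axes',(np.array(w['R'])@R).round(3))
# carrier features in current pictures
for k,u,v,z in [('grooves',321,120+.75*230,.036),('rearedge',321,120+.75*272,.036),('noseglass',321,120+.75*117,.036)]:
    x=onz(w,u,v,z)[:2]-O; print(k,(x@AX).round(4))
print(proj(s,D(-.091,0,.036)),proj(s,D(-.046,0,.048)),proj(s,D(.19,0,.04)))
```

```text
tip scene expected (np.float64(288.7558227338292), np.float64(236.98911378454935)) tcp (np.float64(288.4611741166647), np.float64(229.8386153159437))
[ 0.59790605 -0.06289548  0.06022696] [ 0.59874996 -0.06827087  0.06274458]
-0.0603 0.0002 tool [ 0.00712202 -0.00049552 -0.01640305]
-0.0658 0.0003 tool [ 0.00168313 -0.00065446 -0.01892071]
wrist cam in tool [ 0.07482954 -0.00068447 -0.16265965] axes [[ 0.001  1.    -0.   ]
 [-0.956  0.001 -0.293]
 [-0.293  0.     0.956]]
grooves -0.0733
rearedge -0.0896
noseglass -0.0336
(np.float64(278.1831099688849), np.float64(231.40865449246118)) (np.float64(298.0679664017898), np.float64(229.36358500303936)) (np.float64(408.5231267319031), np.float64(246.21428790226335))
```

Both views put the real tip about 62 mm up, roughly 37 mm above where `tip_reach` implies, and zero contact force fits that. I'll descend in small steps and use the force to find the deck.

Request:
jog_arm:
  rows:
    - [[0,0,0.5],0,1]
    - [[0,0,0.5],0,1]
    - [[0,0,0.5],0,1]
    - [[0,0,0],0,1]
    - [[0,0,0],0,1]

```text
t: 5.47
eef_pos: [0.5993, -0.0698, 0.0282]
orientation: [-2.006, -2.416, 0.001]
ft_force: [0.7, 0.7, 0.3]
finger_gap: -0.0002
finger_force: 0.0
```

Request:
jog_arm:
  rows:
    - [[0,0,0.2],0,1]
    - [[0,0,0.2],0,1]
    - [[0,0,0.1],0,1]
    - [[0,0,0],0,1]
    - [[0,0,0],0,1]

```text
t: 5.88
eef_pos: [0.5997, -0.0698, 0.0238]
orientation: [-2.007, -2.417, -0.0]
ft_force: [-0.0, -0.2, -0.1]
finger_gap: 0.0001
finger_force: 0.0
```

Run:
```python
from h import *
st()
t=snap('scene','s3.png'); w=snap('wrist','w4.png'); im=np.zeros((400,800,3),np.uint8)
im[:,:400]=cv2.resize(w['img'][120:420,170:470],(400,400)); im[:,400:]=cv2.resize(t['img'][190:290,245:345],(400,400),interpolation=2)
cv2.imwrite('pics/m4.png',im[:,:,::-1])
```

```text
t 5.88 pos [ 0.5997 -0.0698  0.0238] dock -0.0674 -0.0003 tipz 0.00477754491496165 ang 1.756 F [-0.  -0.2 -0.1] gap 0.00010262354483066284
```

View pics/m4.png

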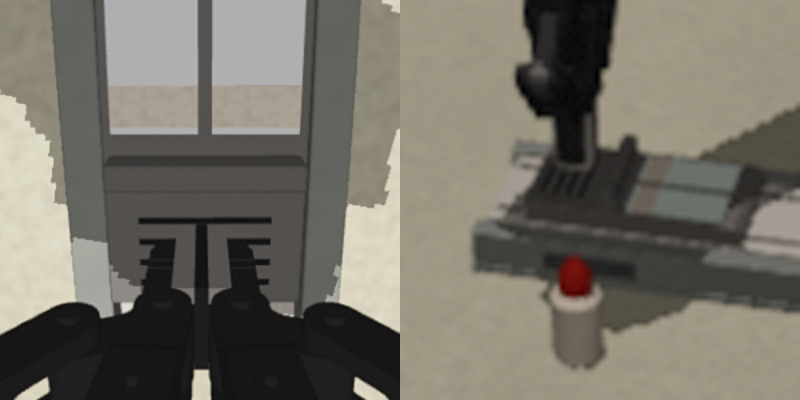

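The tip is now close above the deck, ending at about scene pixel (289,231), and still shows no force. The reported TCP is therefore offset from the true tip, so I'll work from contact force.

Request:
jog_arm:
  rows:
    - [[0,0,0.15],0,1]
    - [[0,0,0.15],0,1]
    - [[0,0,0.1],0,1]
    - [[0,0,0],0,1]
    - [[0,0,0],0,1]

```text
t: 6.4
eef_pos: [0.5996, -0.0698, 0.0196]
orientation: [-2.007, -2.417, 0.0]
ft_force: [0.2, -0.0, 0.1]
finger_gap: -0.0
finger_force: 0.0
```

Request:
jog_arm:
  rows:
    - [[0,0,0.1],0,1]
    - [[0,0,0.1],0,1]
    - [[0,0,0.1],0,1]
    - [[0,0,0],0,1]
    - [[0,0,0],0,1]

```text
t: 6.82
eef_pos: [0.5996, -0.0698, 0.0167]
orientation: [-2.007, -2.417, 0.0]
ft_force: [-0.1, -0.2, 0.4]
finger_gap: 0.0006
finger_force: 0.0
```

Request:
jog_arm:
  rows:
    - [[0,0,0.1],0,1]
    - [[0,0,0.1],0,1]
    - [[0,0,0.1],0,1]
    - [[0,0,0],0,1]
    - [[0,0,0],0,1]

```text
t: 7.23
eef_pos: [0.5998, -0.0698, 0.0141]
orientation: [2.007, 2.417, 0.001]
ft_force: [-0.7, 0.4, 5.3]
finger_gap: 0.0002
finger_force: 2.7
```

Contact: 5.3 N with the TCP at 14.1 mm, right at the bed's preload. Now I press about 11 mm further and expect roughly 11–12 N.

Request:
jog_arm:
  rows:
    - [[0,0,0.15],0,1]
    - [[0,0,0.15],0,1]
    - [[0,0,0.15],0,1]
    - [[0,0,0.15],0,1]
    - [[0,0,0],0,1]

```text
t: 7.65
eef_pos: [0.5999, -0.0698, 0.0082]
orientation: [2.007, 2.417, 0.001]
ft_force: [-2.0, -0.3, 8.8]
finger_gap: -0.0002
finger_force: 4.4
```

Request:
jog_arm:
  rows:
    - [[0,0,0.15],0,1]
    - [[0,0,0.15],0,1]
    - [[0,0,0.15],0,1]
    - [[0,0,0],0,1]
    - [[0,0,0],0,1]

```text
t: 8.07
eef_pos: [0.5999, -0.0698, 0.0042]
orientation: [2.007, 2.417, 0.001]
ft_force: [-2.9, 0.8, 12.2]
finger_gap: 0.0002
finger_force: 5.6
```

Run:
```python
from h import *
st()
```

```text
t 8.07 pos [ 0.5999 -0.0698  0.0042] dock -0.0675 -0.0005 tipz -0.014839931686011491 ang 1.756 F [-2.9  0.8 12.2] gap 0.00018291394576324876
```

The force reads about 12 N with the bed about 10.5 mm down, which is inside the clearing window. Now I push while holding that depth.

Request:
jog_arm:
  rows:
    - [[0.3,0,0.03],0,1]
    - [[0.4,0,0.02],0,1]
    - [[0.4,0,0],0,1]
    - [[0.4,0,0],0,1]
    - [[0.3,0,0],0,1]

```text
t: 8.48
eef_pos: [0.5988, -0.0552, 0.0046]
orientation: [2.005, 2.41, 0.002]
ft_force: [2.1, -7.4, 10.6]
finger_gap: -0.0002
finger_force: 5.5
```

Request:
jog_arm:
  rows:
    - [[0.4,0,0],0,1]
    - [[0.4,0,0],0,1]
    - [[0.4,0,0],0,1]
    - [[0.4,0,0],0,1]
    - [[0.2,0,0],0,1]

```text
t: 8.9
eef_pos: [0.5956, -0.0372, 0.0046]
orientation: [2.005, 2.411, 0.002]
ft_force: [0.6, -6.9, 10.9]
finger_gap: 0.0003
finger_force: 5.5
```

Run:
```python
from h import *
st(); e=arm.sense()['ft_force']; print('Fax',e[:2]@AX,'Flat',e[:2]@N)
t=snap('scene','s4.png'); w=snap('wrist','w5.png'); im=np.zeros((400,800,3),np.uint8)
im[:,:400]=cv2.resize(w['img'][60:360,170:470],(400,400)); im[:,400:]=cv2.resize(t['img'][190:290,285:385],(400,400),interpolation=2)
cv2.imwrite('pics/m5.png',im[:,:,::-1])
```

```text
t 8.9 pos [ 0.5956 -0.0372  0.0046] dock -0.0347 -0.0023 tipz -0.014391889956958653 ang 1.754 F [ 0.6 -6.9 10.9] gap 0.000280210327847435
Fax -6.891583685720849 Flat 0.6705536830321905
```

View pics/m5.png

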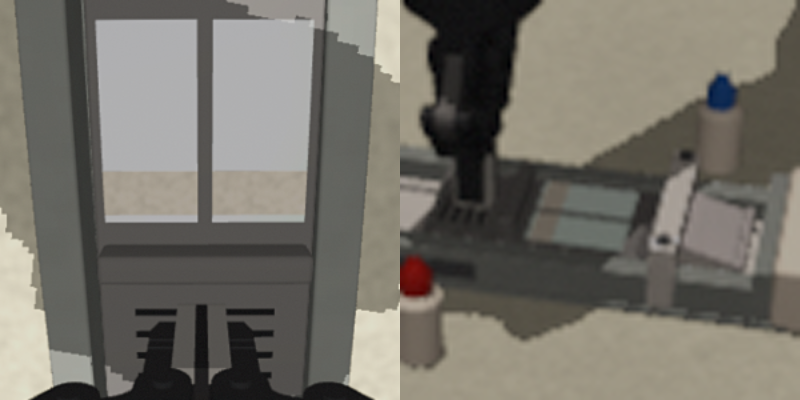

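The carrier is moving with the finger: its nose is just before the bridge, its top is level with the rails, and the leaf beyond is still free. The finger has drifted about 2 mm sideways, so I'll correct that slightly and press a little deeper.

Request:
jog_arm:
  rows:
    - [[0.3,-0.05,0.05],0,1]
    - [[0.4,-0.05,0.05],0,1]
    - [[0.4,0,0],0,1]
    - [[0.4,0,0],0,1]
    - [[0.4,0,0],0,1]

```text
t: 9.42
eef_pos: [0.5913, -0.0192, 0.0037]
orientation: [2.006, 2.41, 0.002]
ft_force: [1.8, -7.2, 11.9]
finger_gap: 0.0004
finger_force: 5.8
```

Request:
jog_arm:
  rows:
    - [[0.3,0,0],0,1]
    - [[0.3,0,0],0,1]
    - [[0.3,0,0],0,1]
    - [[0.3,0,0],0,1]
    - [[0.3,0,0],0,1]

```text
t: 9.83
eef_pos: [0.5885, -0.0044, 0.0036]
orientation: [2.006, 2.41, 0.002]
ft_force: [1.2, -8.1, 11.4]
finger_gap: -0.0003
finger_force: 5.8
```

Run:
```python
from h import *
st(); e=arm.sense()['ft_force']; print('Fax',e[:2]@AX,'Flat',e[:2]@N)
t=snap('scene','s5.png'); w=snap('wrist','w6.png'); im=np.zeros((400,800,3),np.uint8)
im[:,:400]=cv2.resize(w['img'][60:360,170:470],(400,400)); im[:,400:]=cv2.resize(t['img'][190:290,310:410],(400,400),interpolation=2)
cv2.imwrite('pics/m6.png',im[:,:,::-1])
```

```text
t 9.83 pos [ 0.5885 -0.0044  0.0036] dock -0.0011 -0.0015 tipz -0.015371803609757515 ang 1.753 F [ 1.2 -8.1 11.4] gap -0.00026603587178026
Fax -8.162627292802156 Flat 0.3101295942196396
```

View pics/m6.png

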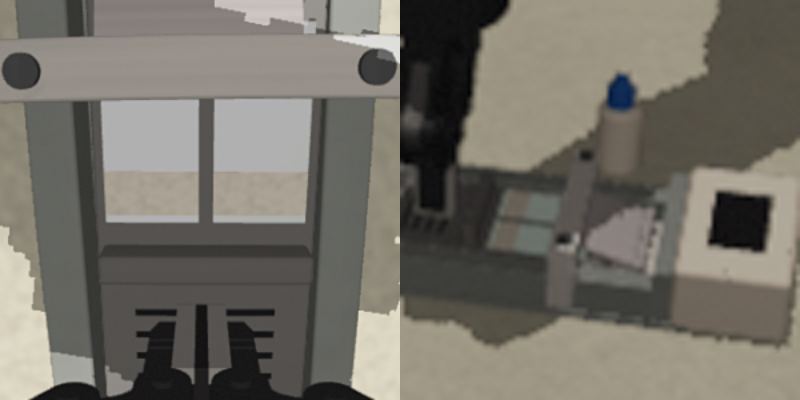

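The nose has passed under the bridge, the leaf is being lifted, and the carrier is following without slip. I'll go on toward the end stop, about 25 mm away, watching the axial force.

Request:
jog_arm:
  rows:
    - [[0.3,0,0.02],0,1]
    - [[0.3,0,0.02],0,1]
    - [[0.3,0,0],0,1]
    - [[0.3,0,0],0,1]
    - [[0.3,0,0],0,1]

```text
t: 10.35
eef_pos: [0.5858, 0.0101, 0.0032]
orientation: [2.006, 2.41, 0.002]
ft_force: [2.0, -10.4, 8.8]
finger_gap: -0.0
finger_force: 6.5
```

Request:
jog_arm:
  rows:
    - [[0.25,0,0],0,1]
    - [[0.25,0,0],0,1]
    - [[0.2,0,0],0,1]
    - [[0.2,0,0],0,1]
    - [[0.1,0,0],0,1]

```text
t: 10.77
eef_pos: [0.5838, 0.0193, 0.0029]
orientation: [2.006, 2.409, 0.001]
ft_force: [2.0, -10.2, 8.5]
finger_gap: 0.0
finger_force: 6.4
```

Run:
```python
from h import *
st(); e=arm.sense()['ft_force']; print('Fax',e[:2]@AX,'Flat',e[:2]@N)
```

```text
t 10.77 pos [0.5838 0.0193 0.0029] dock 0.023 -0.0013 tipz -0.016120353119345794 ang 1.753 F [  2.  -10.2   8.5] gap 3.999844836027192e-05
Fax -10.427384095427087 Flat -0.07172396362934008
```

Request:
jog_arm:
  rows:
    - [[0.15,0,0],0,1]
    - [[0.15,0,0],0,1]
    - [[0.15,0,0],0,1]
    - [[0.1,0,0],0,1]
    - [[0,0,0],0,1]

```text
t: 11.18
eef_pos: [0.5826, 0.0249, 0.0028]
orientation: [2.006, 2.409, 0.001]
ft_force: [1.7, -8.4, 7.8]
finger_gap: 0.0001
finger_force: 6.1
```

Run:
```python
from h import *
st(); e=arm.sense()['ft_force']; print('Fax',e[:2]@AX,'Flat',e[:2]@N)
t=snap('scene','s6.png'); w=snap('wrist','w7.png'); im=np.zeros((400,800,3),np.uint8)
im[:,:400]=cv2.resize(w['img'][60:360,170:470],(400,400)); im[:,400:]=cv2.resize(t['img'][190:290,320:420],(400,400),interpolation=2)
cv2.imwrite('pics/m7.png',im[:,:,::-1])
```

```text
t 11.18 pos [0.5826 0.0249 0.0028] dock 0.0288 -0.0012 tipz -0.016208794979425747 ang 1.753 F [ 1.7 -8.4  7.8] gap 0.00011029079091367552
Fax -8.603834298711444 Flat -0.11495736250875921
```

View pics/m7.png

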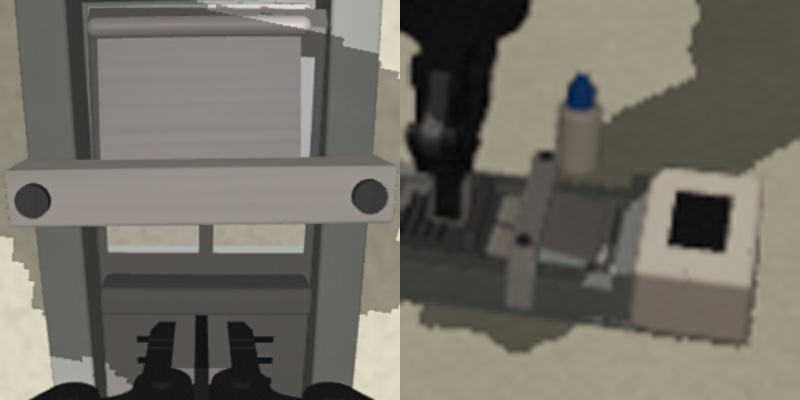

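The carrier is under both bridge and leaf, and the finger has slid forward on the deck and is closing on the rib, whose rear base is at wrist row ≈295. From here I use force and pixel measurements only.

Run:
```python
from h import *
w=dict(np.load('pics/wrist.npz'))
for n,r,z in [('ribbase',295,.026),('ribtopfront',266,.038),('screw',207,.045)]:
    x=onz(w,321,r,z)[:2]-O; print(n,(x@AX).round(4))
# column profile near rib for numeric tracking
g=cv2.cvtColor(w['img'],cv2.COLOR_RGB2GRAY); print(g[225:300,290:350].mean(1).round().astype(int))
```

```text
ribbase 0.0366
ribtopfront 0.0531
screw 0.0751
[146 142 131 130 142 149 149 148 148 148 148 148 148 148 148 147 147 146
 147 154 159 159 160 157 132  84  80  83  83  83  83  83  83  83  83  83
  82  82  83  83  74  58  55  55  56  57  57  57  58  57  61  70  77  80
  81  82  82  82  82  82  81  81  81  81  81  81  81  81  81  77  70  72
  74  74  75]
```

Request:
jog_arm:
  rows:
    - [[0.15,0,0],0,1]
    - [[0.15,0,0],0,1]
    - [[0.15,0,0],0,1]
    - [[0.15,0,0],0,1]
    - [[0,0,0],0,1]

```text
t: 11.7
eef_pos: [0.5823, 0.028, 0.0029]
orientation: [2.006, 2.405, -0.001]
ft_force: [4.7, -15.5, 7.3]
finger_gap: -0.0003
finger_force: 10.6
```

Request:
jog_arm:
  rows:
    - [[0.1,0,0],0,1]
    - [[0.1,0,0],0,1]
    - [[0.1,0,0],0,1]
    - [[0,0,0],0,1]
    - [[0,0,0],0,1]

```text
t: 12.12
eef_pos: [0.583, 0.0284, 0.0031]
orientation: [2.007, 2.401, -0.002]
ft_force: [6.6, -22.0, 3.1]
finger_gap: 0.0002
finger_force: 13.3
```

```bash
cat >> h.py <<'E'
def edges(s):
    g=cv2.cvtColor(s['img'],cv2.COLOR_RGB2GRAY).astype(float)[:,290:350].mean(1)
    d=np.diff(cv2.GaussianBlur(g[:,None],(1,3),0)[:,0]); a=180
    L=[i for i in range(a,300) if abs(d[i])>5 and abs(d[i])==abs(d[i-3:i+4]).max()]
    for i in L: print('row',i,d[i].round(), 'x at z38 %.4f z26 %.4f z42 %.4f'%tuple((onz(s,320,i,z)[:2]-O)@AX for z in(.038,.026,.042)))
E
python3 - <<'E'
from h import *
edges(dict(np.load('pics/wrist.npz'))); print()
st(); e=arm.sense()['ft_force']; print('Fax',e[:2]@AX,'Flat',e[:2]@N)
s=snap('wrist','w8.png'); edges(s)
E
```

```text
row 185 14.0 x at z38 0.0805 z26 0.0783 z42 0.0812
row 228 7.0 x at z38 0.0664 z26 0.0628 z42 0.0676
row 249 -31.0 x at z38 0.0592 z26 0.0549 z42 0.0606
row 265 -11.0 x at z38 0.0535 z26 0.0487 z42 0.0551
row 275 7.0 x at z38 0.0499 z26 0.0447 z42 0.0516

t 12.12 pos [0.583  0.0284 0.0031] dock 0.0322 -0.0022 tipz -0.015937118229062113 ang 1.749 F [  6.6 -22.    3.1] gap 0.00018730812131076923
Fax -22.80644855199538 Flat -2.4011925183849074
row 189 -12.0 x at z38 0.0828 z26 0.0804 z42 0.0836
row 196 14.0 x at z38 0.0806 z26 0.0779 z42 0.0814
row 239 7.0 x at z38 0.0662 z26 0.0622 z42 0.0675
row 249 -30.0 x at z38 0.0627 z26 0.0584 z42 0.0642
row 265 -10.0 x at z38 0.0570 z26 0.0522 z42 0.0587
row 276 7.0 x at z38 0.0530 z26 0.0478 z42 0.0548
```

The rib front now measures about 51 mm (50 expected at home), up 3.5 mm from the last look, and the push has stalled at 23 N. One more small push with added downforce will confirm the stop.

Request:
jog_arm:
  rows:
    - [[0,0,0.1],0,1]
    - [[0.1,0,0.1],0,1]
    - [[0.1,0,0],0,1]
    - [[0,0,0],0,1]
    - [[0,0,0],0,1]

```text
t: 12.58
eef_pos: [0.5831, 0.0285, 0.0021]
orientation: [2.007, 2.398, -0.002]
ft_force: [5.0, -25.8, 14.6]
finger_gap: -0.0002
finger_force: 17.3
```

Run:
```python
from h import *
st(); e=arm.sense()['ft_force']; print('Fax',e[:2]@AX,'Flat',e[:2]@N)
s=snap('wrist','w9.png'); edges(s)
```

```text
t 12.58 pos [0.5831 0.0285 0.0021] dock 0.0322 -0.0024 tipz -0.016885001037702452 ang 1.748 F [  5.  -25.8  14.6] gap -0.00024109383871887105
Fax -26.281109781171082 Flat -0.050920755649082494
row 189 -13.0 x at z38 0.0831 z26 0.0806 z42 0.0839
row 197 14.0 x at z38 0.0805 z26 0.0778 z42 0.0814
row 238 -6.0 x at z38 0.0669 z26 0.0629 z42 0.0683
row 250 -28.0 x at z38 0.0628 z26 0.0584 z42 0.0643
row 265 -10.0 x at z38 0.0575 z26 0.0526 z42 0.0591
row 276 7.0 x at z38 0.0535 z26 0.0482 z42 0.0553
```

It has stalled at 26 N with no further movement, so the carrier is home. I'll ease off the push while still in contact, lift straight up, then retreat.

Request:
jog_arm:
  rows:
    - [[-0.2,0,0],0,1]
    - [[-0.2,0,0],0,1]
    - [[-0.2,0,-0.1],0,1]
    - [[-0.1,0,-0.1],0,1]
    - [[0,0,0],0,1]

```text
t: 13.05
eef_pos: [0.583, 0.0284, 0.0029]
orientation: [2.006, 2.408, 0.002]
ft_force: [4.5, -10.1, 5.0]
finger_gap: -0.0001
finger_force: 9.6
```

Request:
jog_arm:
  rows:
    - [[-0.1,0,-0.1],0,1]
    - [[-0.1,0,-0.2],0,1]
    - [[0,0,-0.3],0,1]
    - [[0,0,-0.3],0,1]
    - [[0,0,-0.3],0,1]

```text
t: 13.47
eef_pos: [0.5805, 0.0283, 0.0133]
orientation: [2.007, 2.413, -0.002]
ft_force: [1.1, -5.6, -4.4]
finger_gap: 0.0002
finger_force: 2.9
```

Run:
```python
from h import *
st(); e=arm.sense()['ft_force']; print('Fax',e[:2]@AX,'Flat',e[:2]@N)
s=snap('wrist','w10.png'); edges(s)
```

```text
t 13.47 pos [0.5805 0.0283 0.0133] dock 0.0326 0.0003 tipz -0.005676197504539047 ang 1.754 F [ 1.1 -5.6 -4.4] gap 0.00017865642873618644
Fax -5.7147221433652415 Flat -0.038280543772305275
row 184 -10.0 x at z38 0.0826 z26 0.0804 z42 0.0833
row 190 15.0 x at z38 0.0805 z26 0.0781 z42 0.0813
row 230 8.0 x at z38 0.0662 z26 0.0626 z42 0.0674
row 240 5.0 x at z38 0.0625 z26 0.0586 z42 0.0638
row 245 -31.0 x at z38 0.0606 z26 0.0565 z42 0.0620
row 261 -12.0 x at z38 0.0546 z26 0.0499 z42 0.0561
row 270 8.0 x at z38 0.0511 z26 0.0461 z42 0.0527
```

Request:
jog_arm:
  rows:
    - [[-0.3,0,0],0,1]
    - [[-0.2,0,-0.1],0,1]
    - [[0,0,-0.5],0,1]
    - [[0,0,-1],0,1]
    - [[0,0,-1.5],0,1]

```text
t: 13.93
eef_pos: [0.5799, 0.0261, 0.0443]
orientation: [-2.005, -2.416, 0.002]
ft_force: [-1.4, 0.6, -0.1]
finger_gap: 0.0001
finger_force: 0.0
```

Run:
```python
from h import *
st(); s=snap('wrist','w11.png'); edges(s)
```

```text
t 13.93 pos [0.5799 0.0261 0.0443] dock 0.0305 0.0012 tipz 0.02532275964125686 ang 1.756 F [-1.4  0.6 -0.1] gap 0.00011089278915723344
row 204 10.0 x at z38 0.0663 z26 0.0635 z42 0.0672
row 219 -33.0 x at z38 0.0597 z26 0.0565 z42 0.0608
row 232 -10.0 x at z38 0.0539 z26 0.0503 z42 0.0551
row 239 9.0 x at z38 0.0507 z26 0.0469 z42 0.0520
row 272 -24.0 x at z38 0.0353 z26 0.0303 z42 0.0370
row 276 24.0 x at z38 0.0334 z26 0.0283 z42 0.0351
row 286 -21.0 x at z38 0.0285 z26 0.0230 z42 0.0303
row 299 -8.0 x at z38 0.0220 z26 0.0161 z42 0.0240
```

Request:
jog_arm:
  rows:
    - [[0,0,-2.5],0,1]
    - [[-1,0,-3],0,1]
    - [[-2,0,-3],0,1]
    - [[-3,0,-2],0,1]
    - [[-2,0,-1],0,1]

```text
t: 14.4
eef_pos: [0.5973, -0.0549, 0.1637]
orientation: [2.004, 2.414, 0.005]
ft_force: [1.2, 0.2, 0.9]
finger_gap: -0.0001
finger_force: 0.0
```

Request:
jog_arm:
  rows:
    - [[-2,0,0],0,1]
    - [[-1,0,0],0,1]
    - [[0,0,0],0,1]
    - [[0,0,0],0,1]
    - [[0,0,0],0,1]

```text
t: 14.82
eef_pos: [0.6006, -0.0804, 0.1587]
orientation: [-2.004, -2.417, 0.0]
ft_force: [0.2, 0.9, -0.3]
finger_gap: 0.0
finger_force: 0.0
```

Run:
```python
from h import *
st(); s=snap('wrist','w12.png')
# sample brightness along the dock's middle line (2 mm steps) at z=28 mm, averaged across +-6 mm off-centre at y=+-18 mm
g=cv2.cvtColor(s['img'],cv2.COLOR_RGB2GRAY)
def line(y0,z):
    return [int(np.mean([g[int(round(v)),int(round(u))] for u,v in [proj(s,D(x,y,z)) for y in np.linspace(y0-.003,y0+.003,5)]])) for x in np.arange(.020,.126,.001)]
for y0 in(0,.028): print(y0,[(int(1000*x),p) for x,p in zip(np.arange(.020,.126,.001),line(y0,.028))])
```

```text
t 14.82 pos [ 0.6006 -0.0804  0.1587] dock -0.078 0.0008 tipz 0.1397322583028613 ang 1.757 F [ 0.2  0.9 -0.3] gap 6.190918834838924e-06
0 [(20, 67), (21, 69), (22, 56), (23, 14), (24, 35), (25, 68), (26, 67), (27, 88), (28, 96), (29, 68), (30, 41), (31, 80), (32, 131), (33, 130), (34, 129), (35, 129), (36, 129), (37, 129), (38, 129), (39, 129), (40, 129), (41, 129), (42, 131), (43, 100), (44, 39), (45, 64), (46, 124), (47, 133), (48, 128), (49, 127), (50, 124), (51, 124), (52, 118), (53, 110), (54, 128), (55, 127), (56, 126), (57, 140), (58, 135), (59, 144), (60, 163), (61, 162), (62, 161), (63, 161), (64, 163), (65, 164), (66, 164), (67, 150), (68, 16), (69, 16), (70, 16), (71, 15), (72, 15), (73, 16), (74, 15), (75, 14), (76, 16), (77, 14), (78, 14), (79, 15), (80, 15), (81, 15), (82, 16), (83, 14), (84, 16), (85, 15), (86, 15), (87, 16), (88, 16), (89, 15), (90, 16), (91, 13), (92, 12), (93, 13), (94, 15), (95, 12), (96, 49), (97, 156), (98, 186), (99, 184), (100, 185), (101, 186), (102, 184), (103, 183), (104, 184), (105, 186), (106, 188), (107, 183), (108, 184), (109, 185), (110
[... 584 characters left out ...]
(59, 97), (60, 103), (61, 105), (62, 101), (63, 104), (64, 99), (65, 100), (66, 97), (67, 87), (68, 14), (69, 13), (70, 14), (71, 13), (72, 14), (73, 13), (74, 14), (75, 11), (76, 12), (77, 13), (78, 15), (79, 15), (80, 15), (81, 17), (82, 17), (83, 16), (84, 15), (85, 15), (86, 17), (87, 16), (88, 17), (89, 16), (90, 16), (91, 14), (92, 16), (93, 15), (94, 14), (95, 17), (96, 17), (97, 16), (98, 15), (99, 16), (100, 14), (101, 16), (102, 15), (103, 16), (104, 16), (105, 15), (106, 16), (107, 15), (108, 14), (109, 16), (110, 15), (111, 17), (112, 17), (113, 17), (114, 16), (115, 17), (116, 14), (117, 16), (118, 14), (119, 16), (120, 17), (121, 15), (122, 16), (123, 16), (124, 15), (125, 15)]
```

Beyond x≈68 mm the samples fall outside the wrist image. One check of nose against end stop from the top camera, beside the leaf.

Run:
```python
from h import *
s0=dict(np.load('pics/top.npz')); s=snap('top','top9.png')
for nm,q in(('before',s0),('now',s)):
    g=cv2.cvtColor(q['img'],cv2.COLOR_RGB2GRAY).astype(np.float32)
    for y0 in(-.0275,0,.0265):
        X=np.arange(.082,.132,.002); P=np.array([proj(q,D(x,y0,.028)) for x in X],np.float32)
        print(nm,y0,cv2.remap(g,P[None,:,0],P[None,:,1],1)[0].astype(int))
```

```text
before -0.0275 [147 142 144 148 145 144 144 147 150 151 151 150 152 154 154 153 151 146
 133 108  98 104 113 113 111]
before 0 [142 134 130 130 128 128 130 130 130 137 150 156 158 158 158 158 158 155
 138 110  99 107 114 114 113]
before 0.0265 [141 141 143 144 146 147 147 147 144 148 149 150 150 151 152 154 153 146
 129 107 100 108 115 113 112]
now -0.0275 [163 152 148 148 147 148 149 149 147 148 148 148 146 141 135 131 133 108
  87  91 106 123 133 132 132]
now 0 [171 172 173 172 173 174 173 172 170 172 170 170 169 166 159 153 150 125
  97  93 109 127 135 133 132]
now 0.0265 [141 123 117 121 122 117 111 113 118 119 116 110 106 108 113 117 108  92
  82  88 109 128 135 135 131]
```

There is no bright strip of bed between the carrier's nose and the end stop, so it is home. Handing in.

```bash
python3 -c "
from plant import arm
print(arm.hand_in())"
```

```text
the job is handed in; nothing more can be done
None
```

The carrier was pressed down, pushed under the bridge and leaf until it stalled against the end stop at about 26 N, and still measured home (within about 1 mm) after the hand was lifted clear; I handed the job in at about 15 s and got no verdict back.

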